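# Rack the lapping plates on edge

### The job

Stand the two lapping plates from the drying easel on edge in the rack, each in the slot whose tag matches the colour of its band, lowering it gently all the way to the slot floor rather than dropping it. Then swing the retaining bar fully closed over them. Leave the dark plate in the rack, the oil cup stand, the pin vise and the loupe where they are.

Things in the scene. Friction and masses are not known exactly. Their poses are not given: they have to be found in the camera images.
- red_plate_center (a point): centre of the bronze lapping plate with a red band round its middle: 8 mm thick (own x), 60 mm wide (own y), 80 mm tall (own z), about 0.27 kg. It starts on the easel, top leaning 35 degrees from vertical towards the robot (own z runs up the plate); the backrest covers only the lower 42 mm of its back, so the upper 38 mm is free on both faces
- blue_plate_center (a point): centre of the grey zinc lapping plate with a blue band round its middle: 8 mm thick (own x), 60 mm wide (own y), 80 mm tall (own z), about 0.27 kg. It starts on the easel, top leaning 35 degrees from vertical towards the robot (own z runs up the plate); the backrest covers only the lower 42 mm of its back, so the upper 38 mm is free on both faces
- red_plate: the red-banded plate; origin and axes as red_plate_center
- blue_plate: the blue-banded plate; origin and axes as blue_plate_center
- red_slot (a point): centre of the floor (8 mm above the bench) of the rack slot with the red tag. x across the slot, along the row; y along the slot; z up. Slot 13 mm wide, 28 mm deep, 70 mm long, open-ended; slots 44 mm apart. Tag 24 x 18 x 8 mm, on the rack's foot 45 mm from this point along +y. Tags are in any order.
- blue_slot (a point): centre of the floor (8 mm above the bench) of the rack slot with the blue tag. x across the slot, along the row; y along the slot; z up. Slot 13 mm wide, 28 mm deep, 70 mm long, open-ended; slots 44 mm apart. Tag 24 x 18 x 8 mm, on the rack's foot 45 mm from this point along +y. A yellow-tagged slot stays empty.
- dark_plate_center (a point): centre of the plain near-black plate of the same size that already stands in the untagged slot of the rack, second from the robot; stays there
- gate (a joint): retaining bar of the rack, rad: 0 = closed on its stop, lying along the row over the plates' tops; grows to 1.6 as it swings out level, anticlockwise from above. Stays where left, light friction (0.04 N m). Underside 94 mm, top 100 mm above the bench; a seated plate reaches 88 mm
- gate_pin (a point): upright brass handle pin at the bar's free end, 12 mm across and 40 mm tall (100 to 140 mm above the bench); this point is half-way up it, 222 mm from the pivot
- gate_pivot (a point): pivot axis of the bar (vertical), on a 12 mm post at the end of the rack away from the robot; 97 mm above the bench. x points along the row of slots away from the robot: the closed bar lies from here along -x
- easel: drying easel, fixed; origin on the bench at the middle of its 110 x 180 mm foot; x away from the robot, the two plates side by side along y at +-48 mm, in either order
- oil_stand: red lacquered oil cup stand, 68 mm across, 34 mm tall, origin under its centre; not part of the job
- pin_vise: nickel pin vise lying on the bench, about 100 mm long, 12 mm thick, origin under its middle, along its own x; not part of the job
- loupe: smoky quartz loupe in a horn rim, 42 mm across, 28 mm tall, origin under its centre; not part of the job
Not all that is in view belongs to the job. What is shaped like the red_plate but pink is not meant.

How it is judged:
On the way:
1. both plates stand on edge on the floor of their own slots, the retaining bar still swung out (x of red_plate_center in the frame of red_slot between -0.007 and 0.007 m and y of red_plate_center in the frame of red_slot between -0.022 and 0.022 m and z of red_plate_center in the frame of red_slot between 0.034 and 0.0445 m and angle between each of red_plate_center, blue_plate_center's own z axis and vertical below 0.22 rad and angle between the x axis of red_plate_center and the x axis of red_slot, either way round below 0.25 rad and x of blue_plate_center in the frame of blue_slot between -0.007 and 0.007 m and y of blue_plate_center in the frame of blue_slot between -0.022 and 0.022 m and z of blue_plate_center in the frame of blue_slot between 0.034 and 0.0445 m and angle between the x axis of blue_plate_center and the x axis of blue_slot, either way round below 0.25 rad and value of joint gate above 0.5 rad), for 0.2 s.
At the end, for the whole second after the job is handed in: each banded plate stands at rest on edge in the slot with its colour's tag: centre within 7 mm across and 22 mm along the slot and 34 to 44.5 mm above the slot floor, within 0.22 rad of upright and 0.25 rad of square; retaining bar below 0.08 rad (x of red_plate_center in the frame of red_slot between -0.007 and 0.007 m and y of red_plate_center in the frame of red_slot between -0.022 and 0.022 m and z of red_plate_center in the frame of red_slot between 0.034 and 0.0445 m and angle between each of red_plate_center, blue_plate_center's own z axis and vertical below 0.22 rad and angle between the x axis of red_plate_center and the x axis of red_slot, either way round below 0.25 rad and x of blue_plate_center in the frame of blue_slot between -0.007 and 0.007 m and y of blue_plate_center in the frame of blue_slot between -0.022 and 0.022 m and z of blue_plate_center in the frame of blue_slot between 0.034 and 0.0445 m and angle between the x axis of blue_plate_center and the x axis of blue_slot, either way round below 0.25 rad and linear speed of each of red_plate, blue_plate below 0.02 m/s and value of joint gate below 0.08 rad); the robot touches nothing.
It fails at once if the red plate is dropped into the rack (falls faster than 0.4 m/s) instead of being lowered (horizontal distance between red_plate_center and red_slot below 0.03 m and height (world z) of red_plate_center below 0.09 m and linear speed of red_plate above 0.4 m/s).
It fails at once if the blue plate is dropped into the rack (falls faster than 0.4 m/s) instead of being lowered (horizontal distance between blue_plate_center and blue_slot below 0.03 m and height (world z) of blue_plate_center below 0.09 m and linear speed of blue_plate above 0.4 m/s).
It fails at once if the dark plate is moved more than 15 mm (distance of dark_plate_center from where it was at the start of the episode above 0.015 m).
It fails at once if the oil cup stand, pin vise or loupe is moved more than 20 mm (distance of any of oil_stand, pin_vise, loupe from where it was at the start of the episode above 0.02 m).
It also fails if it takes over 72 s, if anything falls off the work surface, if the arm or the gripper's body presses on something with over 40 N, if the wrist force passes 120 N, or if a joint passes its speed limit or range.

### The arm

A 7-joint arm with a two-finger parallel gripper is mounted at the origin on the work surface. World frame = base frame: x ahead of the robot, y to its left, z up, the work surface at z = 0. Lengths are in m, angles in rad, forces in N, time in s.
With the tool pointing down it reaches from about 0.4 to 0.85 m from the base axis. Payload 10.4 kg.
Tool frame: the origin (TCP) lies on the mounting face of the last link; the fingertips stand r.tips_ahead ahead of it and the grasp point (between the pads) lies 164 mm ahead of it (r.tips_ahead is the distance from the TCP to the fingertips, in m); z points along the fingers, y is the line along which they close (so a half turn about z gives the same grasp; the last joint's range is limited). The gripper opens to 87 mm and grips with 3 to 60 N. Pads are 19 mm wide; open, the fingers measure 117 mm over their backs; the gripper's body (75 mm by 190 mm) begins 51 mm behind the grasp point.
Start: joints at [-1.223, 0.332, -0.065, 1.46, 0.022, 1.35, -0.088], TCP at [0.226, 0.583, 0.405] pointing down, gripper open.
Joint ranges: [-2.6, 2.6], [-0.5, 2.12], [-1.47, 1.34], [0.16, 2.42], [-1.27, 4.41], [0.06, 2.06], [-2.6, 2.6]. Speed limits (rad/s): [2.22, 2.22, 2.79, 2.79, 3.14, 3.14, 3.14].

### API

Orientations are given as a unit quaternion [x, y, z, w].
In Python, from bench import telemetry, imaging, job, r gives the robot as it stands.
- The arm moves only by the tool move_arm, never from a script. Its argument "steps" is a list of rows, each an object of numbers: "dx", "dy", "dz": the shift along the tool's x, y, z in cm; "spin": the turn about the tool's z in rad. In form: [{"dx": .., "dy": .., "dz": .., "spin": ..}, ...]. A call has 1 to 12 rows; each row shifts and turns the commanded pose from where the row before left it, along the tool's axes as they then stand; what a row does not reach is not made up. A row lasts 1/10 s, in which the tool goes at most 50 mm and 8.59 degrees, less where a joint would pass 70% of its speed; a pose out of reach is approached as far as the arm can. A call with a gripper value outside its range is refused whole. "claw" is the finger opening in cm, from 0 to 8.7, set as the call begins (left out, the last holds). The fingers move at their own pace and stop on an object; "squeeze" is the grip in N (left out, the last holds). Time passes only in rows, so rows that do not move let the fingers close. It gives the time, the measured TCP pose, the force, the opening and the grip force at its end, in the units of the state.
- telemetry.read_state(): the state, without advancing time (a new reading comes with each control period).
- imaging.camera(name): name is "scene" or "top"; returns a dict with "img" (400x640x3 uint8, red, green, blue), "camera_matrix" (3x3 intrinsics, pixels), "R" (3x3) and "t" (3): a world point X has camera coordinates R X + t. Camera axes: x right, y down, z forward; pixel columns grow to the right and rows downward; lengths in m; the calibration is good to about 2 mm. A picture is of the moment at which its call begins. There is no depth.
- job.close_job(): hands the job in; it is judged then, once.
The state is a dict: "time": time; "joint_positions": joint angles; "joint_vel": joint speeds; "joint_torque": joint torques, N m; "ee_pos": TCP position; "eef_rot": TCP orientation; "ft_force": force on the tool from outside, world axes, zero at the start; "torque": the same for the moment, N m; "width": finger opening in m; "grip_force": force on a finger pad.
Only numpy, scipy, OpenCV 4.12 (cv2) and the standard library are available. Lean on these libraries where they do the work, as an engineer would, in place of code of your own. Each camera call takes 0.05 s, during which the arm holds its last target. There are 200 camera calls.

## Working session

There is one attempt and no reset: what is moved stays moved. The work goes in short steps, Python scripts to look and compute and a tool call to move; the robot and the scene stay as the last step left them, time stands still between calls to the robot, and variables do not carry over. Pictures are saved under pics/ and viewed, at most 12 in all, crops included, and the job is handed in when it is done.

Besides the shell and the picture viewer there is one more tool, called after "Emit:" as name([rows], argument=value, ...), one row to a line, values as JSON. move_arm: Moves the arm, as the interface text tells. Its arguments: {"type":"object","properties":{"steps":{"type":"array","items":{"type":"object","properties":{"dx":{"type":"number"},"dy":{"type":"number"},"dz":{"type":"number"},"spin":{"type":"number"}}}},"claw":{"type":"number"},"squeeze":{"type":"number"}},"required":["steps"]}

```bash
ls; mkdir -p pics; python3 - <<'E'
from bench import telemetry, imaging, job, r
import cv2,json,numpy as np
print(telemetry.read_state(), r.tips_ahead)
for n in("scene","top"):
    c=imaging.camera(n); cv2.imwrite(f"pics/{n}0.png",c["img"][:,:,::-1])
    print(n,c["camera_matrix"],c["R"],c["t"])
E
```

```text
pics
{'time': 0.0, 'joint_positions': array([-1.22259938,  0.33288826, -0.06470974,  1.46091712,  0.02160575,
        1.34986305, -0.08849727]), 'joint_vel': array([-0.00199256,  0.00075066, -0.00323269, -0.00025932, -0.0005955 ,
        0.00182629,  0.00124826]), 'joint_torque': array([ 4.83912645e-04, -6.23256540e+01,  2.51311337e-02, -3.89910185e+01,
       -6.12255838e-02,  3.95013322e-02,  1.81385367e-04]), 'ee_pos': array([0.2264222 , 0.58242225, 0.40395509]), 'eef_rot': array([ 1.84321599e-01,  9.82865745e-01, -6.83333420e-04, -9.57139980e-05]), 'ft_force': array([-0.45161459, -0.03289203,  0.21062078]), 'torque': array([-0.03421043,  0.04012445,  0.00739122]), 'grip_force': 0.0, 'width': 0.08703267865454872} 0.1822
scene [[480.91179772   0.         311.80737455]
 [  0.         480.91179772 195.28716216]
 [  0.           0.           1.        ]] [[-0.8156471   0.57849538 -0.00793131]
 [ 0.3862333   0.53425893 -0.75192502]
 [-0.43074778 -0.6163688  -0.65920093]] [ 0.39648666 -0.15540465  1.41284722]
top [[489.67036971   0.         322.24359491]
 [  0.         489.67036971 205.67455634]
 [  0.           0.           1.        ]] [[ 2.06258906e-02 -9.99787264e-01 -1.44179377e-05]
 [-9.96236491e-01 -2.05514228e-02 -8.42050656e-02]
 [ 8.41868558e-02  1.75116814e-03 -9.96448447e-01]] [0.07039073 0.53486022 1.26631226]
```

View pics/scene0.png

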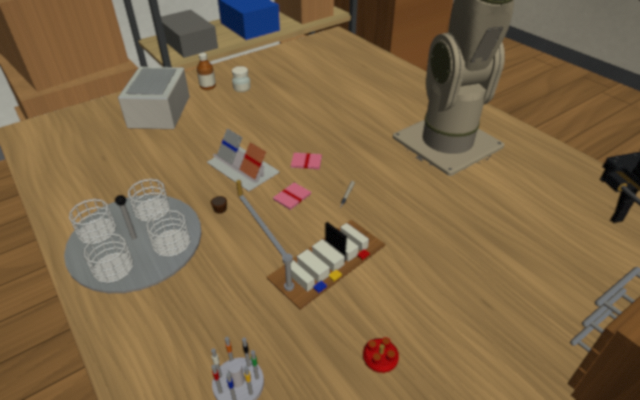

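View pics/top0.png

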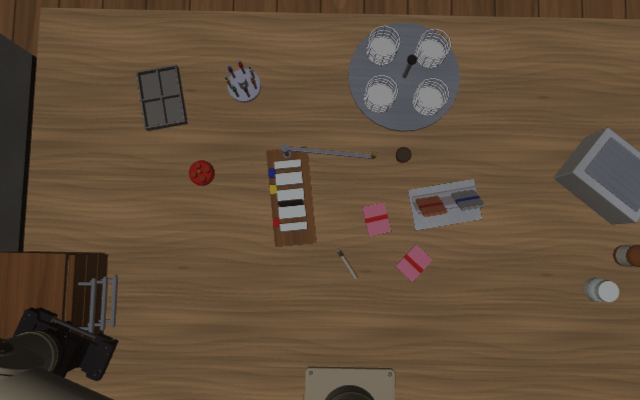

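The rack in top spans (267-315, 148-247), with tags blue (272,173), yellow (273,189) and red (277,223). The dark plate is at (290,203), the bar runs from (286,152) to (373,156), and the easel is around (446,204). Red candidates:
- (431,206), bronze on the easel.
- (377,219) and (414,263), both pink and flat on the bench, so not meant.

The bronze plate on the easel fits the description. I'll confirm it in one enlarged crop.

```bash
python3 - <<'E'
import cv2,numpy as np
t=cv2.imread("pics/top0.png"); s=cv2.imread("pics/scene0.png")
a=cv2.resize(t[145:250,255:495],None,fx=3.3,fy=3.3,interpolation=cv2.INTER_CUBIC)[:, :792]
b=cv2.resize(s[120:310,200:400],None,fx=2,fy=2,interpolation=cv2.INTER_CUBIC)
b1=cv2.resize(s[125:205,200:280],None,fx=3,fy=3,interpolation=cv2.INTER_CUBIC)
b2=cv2.resize(s[215:310,260:390],None,fx=2.5,fy=2.5,interpolation=cv2.INTER_CUBIC)
out=np.zeros((600,792,3),np.uint8); out[:346]=a[:346]
out[350:590,:240]=b1; out[350:587,260:585]=b2
cv2.imwrite("pics/crop1.png",out); print(a.shape)
E
```

```text
Traceback (most recent call last):
ValueError: could not broadcast input array from shape (238,325,3) into shape (237,325,3)
```

```bash
python3 - <<'E'
import cv2,numpy as np
t=cv2.imread("pics/top0.png"); s=cv2.imread("pics/scene0.png")
a=cv2.resize(t[145:250,255:495],None,fx=3.3,fy=3.3,interpolation=cv2.INTER_CUBIC)
b1=cv2.resize(s[125:205,200:280],None,fx=3,fy=3,interpolation=cv2.INTER_CUBIC)
b2=cv2.resize(s[215:310,260:390],None,fx=2.5,fy=2.5,interpolation=cv2.INTER_CUBIC)
out=np.zeros((600,792,3),np.uint8); out[:346]=a[:346]
out[350:590,:240]=b1; out[350:588,260:585]=b2
cv2.imwrite("pics/crop1.png",out)
E
```

```text
(no output)
```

View pics/crop1.png

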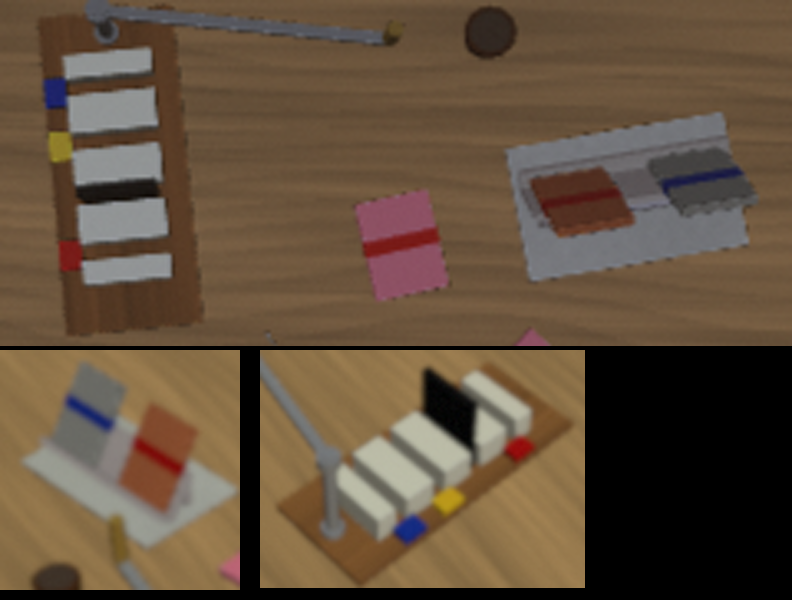

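The crop confirms it. Red is bronze with a dark red band on the easel at top (431,206), and blue is grey with a blue band at (467,199). Slot order from the robot is red, dark, yellow, blue. Next I'll triangulate these.

```bash
cat > h.py <<'E'
import numpy as np, cv2
from bench import telemetry, imaging, job, r
def cam(n): return imaging.camera(n)
def ray(c,uv):
    d=c["R"].T@np.linalg.inv(c["camera_matrix"])@np.array([uv[0],uv[1],1.]); return -c["R"].T@c["t"], d/np.linalg.norm(d)
def onz(c,uv,z):
    o,d=ray(c,uv); return o+d*(z-o[2])/d[2]
def tri(c1,u1,c2,u2):
    (o1,d1),(o2,d2)=ray(c1,u1),ray(c2,u2)
    s=np.linalg.lstsq(np.stack([d1,-d2],1),o2-o1,rcond=None)[0]
    a,b=o1+s[0]*d1,o2+s[1]*d2; return (a+b)/2,np.linalg.norm(a-b)
def proj(c,X):
    p=c["camera_matrix"]@(c["R"]@np.asarray(X)+c["t"]); return p[:2]/p[2]
def blobs(m,lo=6,box=None):
    m=m.astype(np.uint8)
    if box: k=np.zeros_like(m); x0,y0,x1,y1=box; k[y0:y1,x0:x1]=1; m=m*k
    n,l,s,ce=cv2.connectedComponentsWithStats(m)
    return [(ce[i].round(2),s[i][4],cv2.minAreaRect(np.argwhere(l==i)[:,::-1].astype(np.float32))) for i in range(1,n) if s[i][4]>=lo]
def masks(im):
    q=im.astype(int); R,G,B=q[...,0],q[...,1],q[...,2]
    return dict(red=(R>2.2*G)&(R>90)&(G<70)&(B<70), blue=(B>1.6*R)&(B>80)&(B>1.4*G), bronze=(R>1.6*G)&(R>80), yellow=(R>120)&(G>100)&(B<80)&(R<1.6*G),
      white=(q.min(2)>125)&(q.max(2)-q.min(2)<50), brass=(R>90)&(G>70)&(B<55))
E
python3 - <<'E'
from h import *
S,T=cam("scene"),cam("top")
for n,c,be,br in (("S",S,(200,115,290,195),(255,215,395,315)),("T",T,(405,175,495,235),(255,140,325,255))):
    m=masks(c["img"])
    for k in("red","blue","bronze"): print(n,"easel",k,[(list(b[0]),b[1]) for b in blobs(m[k],6,be)])
    for k in("red","blue","yellow","white"): print(n,"rack",k,[(list(b[0]),b[1],np.round(b[2][1],1),round(b[2][2],1)) for b in blobs(m[k],6,br)])
im=T["img"]; print(im[183,275:310].tolist()[::4], im[206,431],im[199,467],im[204,446], im[155,372])
E
```

```text
S easel red [([np.float64(252.27), np.float64(160.09)], np.int32(92)), ([np.float64(286.23), np.float64(191.73)], np.int32(22))]
S easel blue [([np.float64(229.62), np.float64(145.88)], np.int32(60))]
S easel bronze [([np.float64(252.27), np.float64(160.2)], np.int32(477)), ([np.float64(285.0), np.float64(191.21)], np.int32(66))]
S rack red [([np.float64(363.26), np.float64(254.2)], np.int32(85), array([ 8.5, 10.6]), 45.0)]
S rack blue [([np.float64(319.53), np.float64(286.1)], np.int32(83), array([ 8. , 11.2]), 53.1)]
S rack yellow [([np.float64(325.21), np.float64(266.24)], np.int32(8347), array([ 99., 139.]), 90.0), ([np.float64(334.93), np.float64(274.54)], np.int32(102), array([ 9.6, 11.4]), 53.1)]
S rack white [([np.float64(355.53), np.float64(234.24)], np.int32(215), array([31.2,  9.4]), 42.1), ([np.float64(351.28), np.float64(248.28)], np.int32(151), array([19., 10.]), 90.0), ([np.float64(329.32), np.float64(252.92)], np.int32(387), array([32.8, 13.5]), 43.3), ([np.float64(314.38), np.float64(263.37)], np.int32(427), array([33.2, 14.8]), 45.0), ([np.float64(302.25), np.float6
[... 488 characters left out ...]
t64(272.75), np.float64(188.89)], np.int32(56), array([8., 6.]), 90.0)]
T rack white [([np.float64(287.34), np.float64(163.59)], np.int32(170), array([ 6.6, 25.6]), 84.3), ([np.float64(288.59), np.float64(178.02)], np.int32(292), array([11. , 26.2]), 84.3), ([np.float64(290.25), np.float64(194.09)], np.int32(261), array([10.1, 26.2]), 85.0), ([np.float64(291.69), np.float64(211.28)], np.int32(293), array([11. , 26.3]), 84.3), ([np.float64(293.3), np.float64(225.93)], np.int32(179), array([ 6.7, 26.1]), 84.3)]
[[97, 77, 63], [145, 147, 148], [145, 148, 149], [145, 148, 148], [145, 148, 151], [119, 120, 115], [82, 80, 76], [73, 54, 39], [88, 59, 37]] [83 38 28] [26 25 67] [90 84 86] [64 49 25]
```

```bash
python3 - <<'E'
from h import *
S,T=cam("scene"),cam("top"); np.set_printoptions(precision=4,suppress=True)
q=T["img"].astype(int);R,G,B=q[...,0],q[...,1],q[...,2]
be=(412,180,490,225)
for nm,m in (("redT",(R>60)&(G<.5*R)&(B<.5*R)),("bronzeT",(R>1.35*G)&(R>1.45*B)&(R>50)),("blueT",(B>1.5*R)&(B>40))):
    print(nm,[(b[0],b[1],np.round(b[2][1],1),round(b[2][2],1)) for b in blobs(m,8,be)])
m=(R>60)&(G<.5*R)&(B<.5*R)
print(q[200:214:1,431].tolist())
for nm,u,v in (("redtag",(363.26,254.2),(275.74,221.97)),("bluetag",(319.53,286.1),(271.38,172.54)),("yel",(334.93,274.54),(272.75,188.89))):
    print(nm,tri(S,u,T,v), onz(T,v,.008))
bl=[(293.3,225.93),(291.69,211.28),(290.25,194.09),(288.59,178.02),(287.34,163.59)]
for b in bl: print(onz(T,b,.036))
# block A and E tops in scene vs top for height
for X in bl: print(proj(S,onz(T,X,.036)))
hsv=S["img"]; 
E
```

```text
redT [(array([429.95, 204.68]), np.int32(80), array([ 4.1, 23.5]), 78.7)]
bronzeT [(array([430.83, 205.83]), np.int32(447), array([18.6, 28.4]), 80.5)]
blueT [(array([466.86, 198.58]), np.int32(64), array([ 3.7, 23.8]), 76.6)]
[[80, 46, 32], [81, 47, 32], [82, 47, 34], [80, 35, 27], [78, 23, 20], [77, 22, 19], [83, 37, 27], [82, 46, 32], [84, 48, 34], [81, 46, 32], [83, 48, 34], [84, 48, 34], [83, 48, 33], [103, 60, 41]]
redtag (array([0.4888, 0.2028, 0.0145]), np.float64(0.0015180542044809587)) [0.4886 0.204  0.008 ]
bluetag (array([0.6201, 0.2182, 0.0154]), np.float64(0.001379658248629736)) [0.6207 0.2194 0.008 ]
yel (array([0.5762, 0.2132, 0.0167]), np.float64(0.0011451957068483426)) [0.5768 0.2145 0.008 ]
[0.4779 0.1554 0.036 ]
[0.5159 0.1606 0.036 ]
[0.5608 0.1655 0.036 ]
[0.603  0.1709 0.036 ]
[0.6411 0.1752 0.036 ]
[354.4089 232.9276]
[342.5682 241.4732]
[327.696  251.6447]
[313.3504 261.8488]
[299.6972 271.2477]
```

```bash
python3 - <<'E'
from h import *
S,T=cam("scene"),cam("top"); np.set_printoptions(precision=4,suppress=True)
for nm,u,v in (("red",(252.27,160.09),(429.95,204.68)),("blue",(229.62,145.88),(466.86,198.58))): print(nm,tri(S,u,T,v))
q=T["img"].astype(int)
m=(q.min(2)>75)&(q.max(2)-q.min(2)<30)
for b in blobs(m,100,(400,170,500,240)): print(b[0],b[1],[onz(T,p,.006) for p in cv2.boxPoints(b[2])])
mb=masks(T["img"])
print([(b[0],b[1]) for b in blobs((q[...,0]>q[...,2]*2)&(q[...,0]>50)&(q[...,0]<1.6*q[...,1]),3,(360,148,382,165))])
print([(b[0],b[1]) for b in blobs((S["img"][...,0]>S["img"][...,2]*2.0),3,(230,175,250,200))])
print(q[150:162,366:380].tolist()[5])
print(S["img"][180:196:3,238:246].tolist())
E
```

```text
red (array([ 0.539 , -0.1951,  0.0546]), np.float64(0.00033320621506717675))
blue (array([ 0.5564, -0.29  ,  0.0531]), np.float64(0.0008323958708603757))
[443.98 204.88] 1947 [array([ 0.5823, -0.1449,  0.006 ]), array([ 0.6203, -0.3376,  0.006 ]), array([ 0.5114, -0.3559,  0.006 ]), array([ 0.4739, -0.1644,  0.006 ])]
[(array([373.74, 154.04]), np.int32(27))]
[(array([238.59, 188.46]), np.int32(85))]
[[88, 89, 96], [90, 90, 97], [88, 88, 93], [87, 87, 93], [85, 82, 83], [73, 60, 40], [65, 50, 26], [76, 60, 32], [85, 67, 36], [87, 70, 38], [88, 70, 43], [98, 77, 55], [98, 77, 54], [99, 78, 56]]
[[[136, 120, 83], [138, 122, 87], [139, 130, 103], [147, 145, 128], [152, 153, 142], [153, 156, 146], [154, 157, 147], [154, 157, 147]], [[117, 93, 41], [120, 95, 43], [122, 103, 65], [129, 121, 99], [142, 142, 129], [152, 154, 144], [155, 158, 149], [154, 157, 148]], [[112, 87, 37], [117, 91, 39], [115, 92, 44], [118, 101, 71], [130, 121, 104], [141, 138, 127], [149, 150, 140], [153, 156, 146]], [[108, 85, 39], [115, 90, 39], [116, 90, 38], [120, 94, 47], [130, 104, 62], [142, 115, 76], [144, 119, 85], [138, 120, 94]], [[109, 85, 40], [114, 88, 38], [115, 89, 37], [113, 88, 39], [118, 93, 50], [131, 105, 64], [143, 115, 73], [149, 120, 77]], [[115, 92, 55], [110, 91, 54], [113, 97, 65], [115, 102, 78], [119, 108, 88], [127, 112, 87], [134, 112, 79], [140, 114, 74]]]
```

Emit:
move_arm([
  {"spin":0.145},
  {"spin":0.145},
  {"spin":0.145},
  {"spin":0.145},
  {"spin":0.145},
  {"spin":0.145},
  {"spin":0.145},
  {"dx":-2,"dy":0.4},
  {"dx":-4,"dy":0.7},
  {"dx":-4,"dy":0.7},
  {"dx":-4,"dy":0.7},
  {"dx":-4,"dy":0.7},
], claw=5.0, squeeze=10)

```text
$.steps[0]: bad value
```

Emit:
move_arm([
  {"dx":-4,"dy":0.75},
  {"dx":-4,"dy":0.75},
  {"dx":-4,"dy":0.75},
  {"dx":-4,"dy":0.75},
  {"dx":-4,"dy":0.75},
  {"dx":-4,"dy":0.75},
  {"dx":-4,"dy":0.75},
  {"dx":-4,"dy":0.75},
  {"dx":-4,"dy":0.75},
  {"dx":-4,"dy":0.75},
  {"dx":-4,"dy":0.75},
  {"dx":-4,"dy":0.75},
])

```text
$.steps[0]: bad value
```

```bash
cat >> h.py <<'E'
def goto(x,y,z,phi):
    """tool-frame deltas (cm) at final heading phi (rad, of tool y); spin first"""
    s=telemetry.read_state(); from scipy.spatial.transform import Rotation as Ro
    M=Ro.from_quat(s["eef_rot"]).as_matrix(); p=s["ee_pos"]
    f=np.arctan2(M[1,1],M[0,1]); d=np.array([x,y])-p[:2]
    ty=np.array([np.cos(phi),np.sin(phi)]); tx=np.array([-ty[1],ty[0]])
    print("t %.2f pos %s phi %.4f tilt %.4f | spin %.4f dx %.2f dy %.2f dz %.2f | F %s w %.4f g %.1f"%(s["time"],p.round(4),f,M[2,2],f-phi,d@tx*100,d@ty*100,(p[2]-z)*100,s["ft_force"].round(1),s["width"],s["grip_force"]))
E
python3 -c "
from h import *
goto(.526,-.1976,.238,.187)"
```

```text
t 0.40 pos [0.2264 0.5825 0.4047] phi 1.2000 tilt -1.0000 | spin 1.0130 dx -82.22 dy 14.93 dz 16.67 | F [-0.2 -0.2  0.2] w 0.0870 g 0.0
```

Emit:
move_arm([
  {"dx":0,"dy":0,"dz":0,"spin":0.145},
  {"dx":0,"dy":0,"dz":0,"spin":0.145},
  {"dx":0,"dy":0,"dz":0,"spin":0.145},
  {"dx":0,"dy":0,"dz":0,"spin":0.145},
  {"dx":0,"dy":0,"dz":0,"spin":0.145},
  {"dx":0,"dy":0,"dz":0,"spin":0.145},
  {"dx":0,"dy":0,"dz":0,"spin":0.145},
  {"dx":-2,"dy":0.4,"dz":0,"spin":0},
  {"dx":-4,"dy":0.7,"dz":0,"spin":0},
  {"dx":-4,"dy":0.7,"dz":0,"spin":0},
  {"dx":-4,"dy":0.7,"dz":0,"spin":0},
  {"dx":-4,"dy":0.7,"dz":0,"spin":0},
], claw=5.0, squeeze=10)

```text
time: 1.6
ee_pos: [0.2914, 0.4099, 0.4048]
eef_rot: [0.639, 0.769, 0.0, -0.0]
ft_force: [0.4, -0.1, -0.1]
width: 0.0499
grip_force: 0.0
```

Emit:
move_arm([
  {"dx":-4,"dy":0.75,"dz":0,"spin":0},
  {"dx":-4,"dy":0.75,"dz":0,"spin":0},
  {"dx":-4,"dy":0.75,"dz":0,"spin":0},
  {"dx":-4,"dy":0.75,"dz":0,"spin":0},
  {"dx":-4,"dy":0.75,"dz":0,"spin":0},
  {"dx":-4,"dy":0.75,"dz":0,"spin":0},
  {"dx":-4,"dy":0.75,"dz":0,"spin":0},
  {"dx":-4,"dy":0.75,"dz":0,"spin":0},
  {"dx":-4,"dy":0.75,"dz":0,"spin":0},
  {"dx":-4,"dy":0.75,"dz":0,"spin":0},
  {"dx":-4,"dy":0.75,"dz":0,"spin":0},
  {"dx":-4,"dy":0.75,"dz":0,"spin":0},
])

```text
time: 2.8
ee_pos: [0.468, -0.0456, 0.4051]
eef_rot: [0.639, 0.769, 0.001, 0.0]
ft_force: [1.2, 1.3, 0.5]
width: 0.0499
grip_force: 0.0
```

```bash
python3 -c "
from h import *
goto(.526,-.1976,.238,.187)"
```

```text
t 2.80 pos [ 0.468  -0.0456  0.4051] phi 0.1850 tilt -1.0000 | spin -0.0020 dx -16.02 dy 2.88 dz 16.71 | F [1.2 1.3 0.5] w 0.0499 g 0.0
```

Emit:
move_arm([
  {"dx":-4,"dy":0.7,"dz":0,"spin":0},
  {"dx":-4,"dy":0.7,"dz":0,"spin":0},
  {"dx":-4,"dy":0.7,"dz":0,"spin":0},
  {"dx":-2.5,"dy":0.5,"dz":1,"spin":0},
  {"dx":-1,"dy":0.2,"dz":2,"spin":0},
  {"dx":-0.5,"dy":0.1,"dz":3,"spin":0},
  {"dx":0,"dy":0,"dz":3,"spin":0},
  {"dx":0,"dy":0,"dz":1.5,"spin":0},
  {"dx":0,"dy":0,"dz":0,"spin":0},
])

```text
time: 3.7
ee_pos: [0.5253, -0.1953, 0.2982]
eef_rot: [0.639, 0.769, -0.001, -0.001]
ft_force: [-0.7, -0.6, 0.6]
width: 0.0499
grip_force: 0.0
```

```bash
python3 -c "
from h import *
goto(.526,-.1976,.238,.187)
s=cam('scene')['img'][90:210,180:300]
t=cam('top')['img'][150:260,400:510]
a=cv2.resize(s,(390,390),interpolation=cv2.INTER_CUBIC);b=cv2.resize(t,(390,390),interpolation=cv2.INTER_CUBIC)
cv2.imwrite('pics/c2.png',np.hstack([a,b])[:,:,::-1])"
```

```text
t 3.70 pos [ 0.5253 -0.1953  0.2982] phi 0.1852 tilt -1.0000 | spin -0.0018 dx -0.24 dy 0.03 dz 6.02 | F [-0.7 -0.6  0.6] w 0.0499 g 0.0
```

View pics/c2.png

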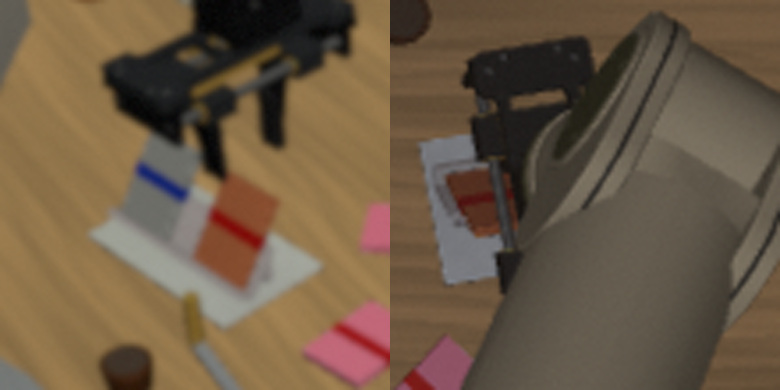

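Both fingers straddle the red plate's upper part: the scene crop shows the tips at (210,165) and (272,135), with the plate top at about (250,185). I'll descend.

Emit:
move_arm([
  {"dx":-0.2,"dy":0,"dz":1.5,"spin":0},
  {"dx":0,"dy":0,"dz":1.5,"spin":0},
  {"dx":0,"dy":0,"dz":1,"spin":0},
  {"dx":0,"dy":0,"dz":0.8,"spin":0},
  {"dx":0,"dy":0,"dz":0.6,"spin":0},
  {"dx":0,"dy":0,"dz":0.6,"spin":0},
  {"dx":0,"dy":0,"dz":0,"spin":0},
])

```text
time: 4.5
ee_pos: [0.5259, -0.1976, 0.239]
eef_rot: [0.639, 0.769, -0.0, -0.0]
ft_force: [-0.1, -0.8, 0.5]
width: 0.0499
grip_force: 0.0
```

Emit:
move_arm([
  {"dx":0,"dy":0.1,"dz":0,"spin":0},
  {"dx":0,"dy":0.1,"dz":0,"spin":0},
  {"dx":0,"dy":0,"dz":0,"spin":0},
  {"dx":0,"dy":0,"dz":0,"spin":0},
], claw=3.6)

```text
time: 4.9
ee_pos: [0.5282, -0.1973, 0.2399]
eef_rot: [0.639, 0.769, 0.0, 0.0]
ft_force: [0.5, -0.3, 0.6]
width: 0.0368
grip_force: 0.0
```

Emit:
move_arm([
  {"dx":0,"dy":0,"dz":0,"spin":0},
  {"dx":0,"dy":0.2,"dz":0,"spin":0},
  {"dx":0,"dy":0.2,"dz":0,"spin":0},
  {"dx":0,"dy":0.2,"dz":0,"spin":0},
  {"dx":0,"dy":0,"dz":0,"spin":0},
], claw=2.7)

```text
time: 5.4
ee_pos: [0.5343, -0.1961, 0.2397]
eef_rot: [0.639, 0.769, 0.0, 0.0]
ft_force: [-0.4, -1.8, -0.1]
width: 0.0274
grip_force: 0.5
```

Emit:
move_arm([
  {"dx":0,"dy":0.3,"dz":0,"spin":0},
  {"dx":0,"dy":0.3,"dz":0,"spin":0},
  {"dx":0,"dy":0.3,"dz":0,"spin":0},
  {"dx":0,"dy":0,"dz":0,"spin":0},
], claw=2.0)

```text
time: 5.8
ee_pos: [0.5434, -0.1943, 0.2397]
eef_rot: [0.639, 0.77, 0.0, 0.0]
ft_force: [-0.1, 0.2, 0.2]
width: 0.0207
grip_force: 0.4
```

```bash
python3 -c "
from h import *
goto(.526,-.1976,.238,.187)
s=cam('scene')['img'][90:210,180:300]
cv2.imwrite('pics/c3.png',cv2.resize(s,(480,480),interpolation=cv2.INTER_CUBIC)[:,:,::-1])"
```

```text
t 5.80 pos [ 0.5434 -0.1943  0.2397] phi 0.1856 tilt -1.0000 | spin -0.0014 dx -0.01 dy -1.77 dz 0.17 | F [-0.1  0.2  0.2] w 0.0207 g 0.4
```

View pics/c3.png

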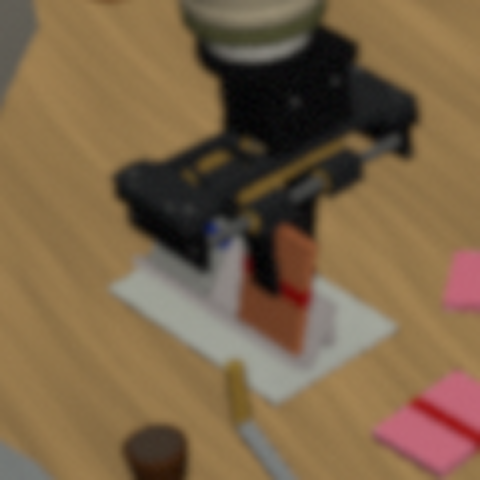

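The plate (about 245-315, 225-355 in the crop) is turning upright between the fingers as intended. I'll keep closing.

Emit:
move_arm([
  {"dx":0,"dy":0.3,"dz":0,"spin":0},
  {"dx":0,"dy":0.3,"dz":0,"spin":0},
  {"dx":0,"dy":0.3,"dz":0,"spin":0},
  {"dx":0,"dy":0,"dz":0,"spin":0},
], claw=1.3)

```text
time: 6.25
ee_pos: [0.5521, -0.1926, 0.2397]
eef_rot: [0.639, 0.77, 0.0, 0.0]
ft_force: [0.2, 0.4, 0.8]
width: 0.0132
grip_force: 0.1
```

Emit:
move_arm([
  {"dx":0,"dy":0.2,"dz":0,"spin":0},
  {"dx":0,"dy":0.2,"dz":0,"spin":0},
  {"dx":0,"dy":0,"dz":0,"spin":0},
  {"dx":0,"dy":0,"dz":0,"spin":0},
  {"dx":0,"dy":0,"dz":0,"spin":0},
], claw=0.2, squeeze=25)

```text
time: 6.75
ee_pos: [0.5564, -0.1917, 0.24]
eef_rot: [0.639, 0.77, 0.001, 0.001]
ft_force: [6.0, 1.7, -3.1]
width: 0.008
grip_force: 25.0
```

Emit:
move_arm([
  {"dx":0,"dy":0,"dz":-0.5,"spin":0},
  {"dx":0,"dy":0,"dz":-1,"spin":0},
  {"dx":0,"dy":0,"dz":-2,"spin":0},
  {"dx":0,"dy":0,"dz":-3,"spin":0},
  {"dx":0,"dy":0,"dz":-3,"spin":0},
  {"dx":0,"dy":0,"dz":-3,"spin":0},
  {"dx":0,"dy":0,"dz":-2,"spin":0},
])

```text
time: 7.45
ee_pos: [0.555, -0.1929, 0.3872]
eef_rot: [0.639, 0.769, 0.0, 0.0]
ft_force: [1.3, 0.2, -3.5]
width: 0.0074
grip_force: 25.0
```

```bash
python3 -c "
from h import *
goto(.4942,.1579,.378,.12)
"
```

```text
t 7.45 pos [ 0.555  -0.1929  0.3872] phi 0.1839 tilt -1.0000 | spin 0.0639 dx 35.55 dy -1.84 dz 0.92 | F [ 1.3  0.2 -3.5] w 0.0074 g 25.0
```

Emit:
move_arm([
  {"dx":2,"dy":0,"dz":0,"spin":0.064},
  {"dx":4,"dy":-0.2,"dz":0,"spin":0},
  {"dx":4,"dy":-0.2,"dz":0,"spin":0},
  {"dx":4,"dy":-0.2,"dz":0,"spin":0},
  {"dx":4,"dy":-0.2,"dz":0,"spin":0},
  {"dx":4,"dy":-0.2,"dz":0,"spin":0},
  {"dx":4,"dy":-0.2,"dz":0,"spin":0},
  {"dx":4,"dy":-0.2,"dz":0,"spin":0},
  {"dx":3,"dy":-0.2,"dz":0,"spin":0},
  {"dx":1.5,"dy":-0.2,"dz":0,"spin":0},
  {"dx":0.5,"dy":0,"dz":0,"spin":0},
  {"dx":0,"dy":0,"dz":0,"spin":0},
])

```text
time: 8.65
ee_pos: [0.4941, 0.1526, 0.3848]
eef_rot: [0.663, 0.749, -0.0, -0.0]
ft_force: [0.2, -0.3, -3.6]
width: 0.0077
grip_force: 25.0
```

```bash
python3 -c "
from h import *
goto(.4942,.1579,.302,.12)
S=cam('scene')
m=masks(S['img']); print([(b[0],b[1],b[2]) for b in blobs(m['red'],8)],[(b[0],b[1],b[2]) for b in blobs(m['bronze'],30)])
s=S['img'][130:300,270:430]
t=cam('top')['img'][130:260,240:370]
cv2.imwrite('pics/c4.png',np.hstack([cv2.resize(s,(400,425),interpolation=2),cv2.resize(t,(390,425),interpolation=2)])[:,:,::-1])"
```

```text
t 8.65 pos [0.4941 0.1526 0.3848] phi 0.1211 tilt -1.0000 | spin 0.0011 dx 0.53 dy 0.07 dz 8.28 | F [ 0.2 -0.3 -3.6] w 0.0077 g 25.0
[(array([306.18, 161.75]), np.int32(44), ((306.84613037109375, 160.7692413330078), (4.3145551681518555, 13.335897445678711), 11.309932708740234)), (array([359.74, 182.37]), np.int32(19), ((359.5, 182.5), (5.0, 3.0), 90.0)), (array([292.31, 195.18]), np.int32(61), ((292.051513671875, 194.91632080078125), (20.570825576782227, 3.0790724754333496), 31.607501983642578)), (array([363.26, 254.2 ]), np.int32(85), ((363.2500305175781, 253.75003051757812), (8.485280990600586, 10.60660171508789), 45.0)), (array([380.5 , 355.58]), np.int32(892), ((380.5, 355.0), (34.0, 35.0), 90.0)), (array([216.  , 375.92]), np.int32(26), ((216.0, 376.0), (6.0, 4.0), 90.0))] [(array([204.31,  67.17]), np.int32(129), ((204.5, 66.5), (11.0, 13.0), 90.0)), (array([302.65, 161.35]), np.int32(302), ((305.0, 160.5), (28.0, 15.0), 0.0)), (array([352.91, 180.71]), np.int32(386), ((350.0, 179.5), (33.0, 24.0), 90.0)), (array([291.67, 195.43]), np.int32(530), ((291.7470703125, 195.28823852539062), (20.933788299560547, 31.78031349182129), 49.398704528808594)), (array([363.62, 254.3 ]), np.int32(110), ((363.46343994140625, 253.82925415039062), (9.995121002197266, 12.493901252746582), 51.34019470214844)), (array([380.58, 355.04]), np.int32(1019), ((380.5, 355.0), (36.0, 35.0), 90.0)), (array([228.77, 348.17]), np.int32(30), ((228.82354736328125, 348.29412841796875), (5.820855140686035, 4.850712299346924), 75.96376037597656)), (array([215.72, 375.69]), np.int32(39), ((215.5, 376.0), (8.0, 5.0), 90.0))]
```

View pics/c4.png

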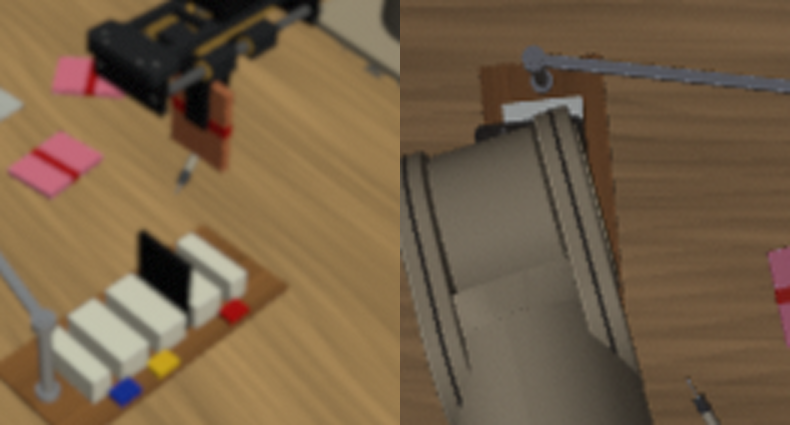

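The plate hangs upright in the grip, with its lower corners at about (339,184) and (362,198) in scene. The top view is blocked by the arm. I'll lower to just above the blocks and check there.

Emit:
move_arm([
  {"dx":0.5,"dy":0.05,"dz":1,"spin":0},
  {"dx":0,"dy":0,"dz":2,"spin":0},
  {"dx":0,"dy":0,"dz":2,"spin":0},
  {"dx":0,"dy":0,"dz":2,"spin":0},
  {"dx":0,"dy":0,"dz":2,"spin":0},
  {"dx":0,"dy":0,"dz":1.5,"spin":0},
  {"dx":0,"dy":0,"dz":1,"spin":0},
  {"dx":0,"dy":0,"dz":0,"spin":0},
  {"dx":0,"dy":0,"dz":0,"spin":0},
])

```text
time: 9.65
ee_pos: [0.4943, 0.1578, 0.27]
eef_rot: [0.663, 0.748, 0.0, 0.0]
ft_force: [0.1, 0.3, -1.9]
width: 0.0079
grip_force: 25.0
```

```bash
python3 -c "
from h import *
goto(.4942,.1579,.230,.12)
S=cam('scene'); p=telemetry.read_state()['ee_pos']; zb=p[2]-.222
im=S['img'][190:290,310:410]; k=6
o=cv2.resize(im,None,fx=k,fy=k,interpolation=2)[:,:,::-1].copy()
u=np.array([.9927,.1204,0]);v=np.array([-.1204,.9927,0])
def pt(X,col):
    q=(proj(S,X)-[310,190]+.5)*k; cv2.circle(o,tuple(int(a) for a in q),3,col,-1)
for sx in(-.004,.004):
  for sy in(-.03,.03):
    pt(np.array([p[0],p[1],zb])+sx*u+sy*v,(0,255,0)); pt(np.array([p[0],p[1],zb+.08])+sx*u+sy*v,(0,255,0))
for sx in(-.0065,.0065):
  for sy in(-.035,.035): pt(np.array([.4942,.1579,.036])+sx*u+sy*v,(255,0,255))
cv2.imwrite('pics/c5.png',o)"
```

```text
t 9.65 pos [0.4943 0.1578 0.27  ] phi 0.1205 tilt -1.0000 | spin 0.0005 dx 0.02 dy -0.01 dz 4.00 | F [ 0.1  0.3 -1.9] w 0.0079 g 25.0
```

View pics/c5.png

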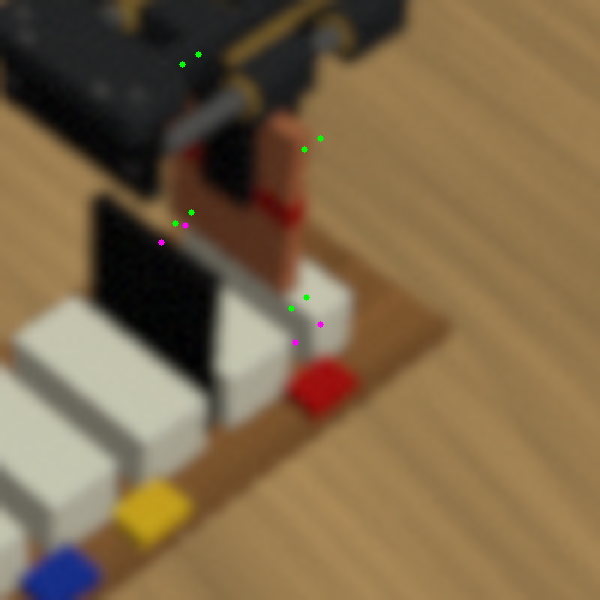

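In scene the plate's lower edge runs from about (340,228) to (359,238), just above the red slot mouth (ends at about (359,247) and (363,244)). It sits roughly 5 mm towards -y of nominal and a few mm higher in the grip, so I'll correct along the slot and lower while watching the force.

Emit:
move_arm([
  {"dx":0.5,"dy":0,"dz":0.4,"spin":0},
  {"dx":0,"dy":0,"dz":0.4,"spin":0},
  {"dx":0,"dy":0,"dz":0.4,"spin":0},
  {"dx":0,"dy":0,"dz":0.4,"spin":0},
  {"dx":0,"dy":0,"dz":0,"spin":0},
])

```text
time: 10.2
ee_pos: [0.4933, 0.1628, 0.2531]
eef_rot: [0.663, 0.749, -0.0, -0.0]
ft_force: [0.8, 0.1, -3.0]
width: 0.008
grip_force: 25.0
```

Emit:
move_arm([
  {"dx":0,"dy":0,"dz":0.3,"spin":0},
  {"dx":0,"dy":0,"dz":0.3,"spin":0},
  {"dx":0,"dy":0,"dz":0.3,"spin":0},
  {"dx":0,"dy":0,"dz":0,"spin":0},
])

```text
time: 10.6
ee_pos: [0.4933, 0.1629, 0.2443]
eef_rot: [0.663, 0.749, -0.0, -0.0]
ft_force: [0.5, 0.7, -3.1]
width: 0.0079
grip_force: 25.0
```

Emit:
move_arm([
  {"dx":0,"dy":0,"dz":0.3,"spin":0},
  {"dx":0,"dy":0,"dz":0.3,"spin":0},
  {"dx":0,"dy":0,"dz":0.3,"spin":0},
  {"dx":0,"dy":0,"dz":0,"spin":0},
])

```text
time: 11.0
ee_pos: [0.4933, 0.1629, 0.2353]
eef_rot: [0.663, 0.749, -0.0, -0.0]
ft_force: [-0.5, -0.0, -3.0]
width: 0.0078
grip_force: 25.0
```

Emit:
move_arm([
  {"dx":0,"dy":0,"dz":0.2,"spin":0},
  {"dx":0,"dy":0,"dz":0.2,"spin":0},
  {"dx":0,"dy":0,"dz":0.2,"spin":0},
  {"dx":0,"dy":0,"dz":0,"spin":0},
])

```text
time: 11.4
ee_pos: [0.4937, 0.163, 0.2299]
eef_rot: [0.663, 0.749, 0.0, -0.0]
ft_force: [-0.1, 0.2, -0.5]
width: 0.0076
grip_force: 25.0
```

Emit:
move_arm([
  {"dx":0,"dy":0,"dz":0.1,"spin":0},
  {"dx":0,"dy":0,"dz":0.1,"spin":0},
  {"dx":0,"dy":0,"dz":0,"spin":0},
])

```text
time: 11.7
ee_pos: [0.494, 0.1629, 0.2297]
eef_rot: [0.663, 0.748, 0.001, -0.001]
ft_force: [-9.1, -2.3, 26.7]
width: 0.0082
grip_force: 25.0
```

The plate is on the floor, at TCP z 0.2297, which matches the expected 0.230. I'll relieve the force and release.

Emit:
move_arm([
  {"dx":0,"dy":0,"dz":-0.15,"spin":0},
  {"dx":0,"dy":0,"dz":0,"spin":0},
])

```text
time: 11.9
ee_pos: [0.4937, 0.163, 0.2297]
eef_rot: [0.663, 0.749, 0.0, 0.0]
ft_force: [-2.7, -0.8, 9.2]
width: 0.0074
grip_force: 25.0
```

Emit:
move_arm([
  {"dx":0,"dy":0,"dz":0,"spin":0},
  {"dx":0,"dy":0,"dz":0,"spin":0},
  {"dx":0,"dy":0,"dz":0,"spin":0},
  {"dx":0,"dy":0,"dz":-0.5,"spin":0},
  {"dx":0,"dy":0,"dz":-1,"spin":0},
  {"dx":0,"dy":0,"dz":-2,"spin":0},
  {"dx":0,"dy":0,"dz":-3,"spin":0},
  {"dx":0,"dy":0,"dz":-4,"spin":0},
  {"dx":0,"dy":0,"dz":-4,"spin":0},
], claw=2.0, squeeze=10)

```text
time: 12.8
ee_pos: [0.4933, 0.1624, 0.3764]
eef_rot: [0.663, 0.748, 0.0, 0.0]
ft_force: [0.2, 0.8, 0.1]
width: 0.0198
grip_force: 0.0
```

```bash
python3 -c "
from h import *
S,T=cam('scene'),cam('top');np.set_printoptions(precision=4,suppress=True)
m=masks(S['img']); R=blobs(m['red'],8,(325,180,385,250)); print([(b[0],b[1],b[2]) for b in R])
ca=np.array([.5561,-.2907,.051]);e=np.array([.9827,.1850])
goto(*(ca[:2]-.010*e),.238,.187)
print(proj(S,[.494,.158,.048]), (ca[:2]-.010*e))
s=S['img'][160:270,300:410]
cv2.imwrite('pics/c6.png',cv2.resize(s,(550,550),interpolation=2)[:,:,::-1])"
```

```text
[(array([358.45, 238.91]), np.int32(11), ((358.82354736328125, 238.7941436767578), (4.365641117095947, 2.6678919792175293), 75.96376037597656))]
t 12.90 pos [0.4949 0.1626 0.38  ] phi 0.1202 tilt -1.0000 | spin -0.0668 dx -45.68 dy -3.41 dz 14.20 | F [0.4 0.7 0.3] w 0.0198 g 0.0
[349.7847 232.8768] [ 0.5463 -0.2926]
```

View pics/c6.png

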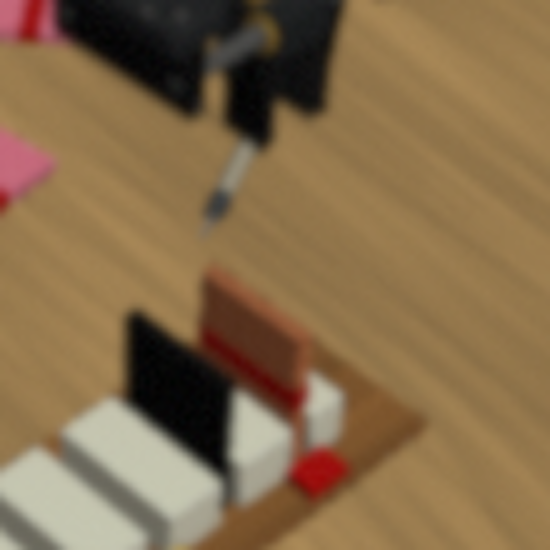

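The red plate stands upright in the red slot, level with the dark plate (crop (205-305, 265-420)). Next is the blue plate.

Emit:
move_arm([
  {"dx":-2,"dy":0,"dz":0,"spin":-0.067},
  {"dx":-4,"dy":-0.3,"dz":0,"spin":0},
  {"dx":-4,"dy":-0.3,"dz":0,"spin":0},
  {"dx":-4,"dy":-0.3,"dz":0,"spin":0},
  {"dx":-4,"dy":-0.3,"dz":0,"spin":0},
  {"dx":-4,"dy":-0.3,"dz":0,"spin":0},
  {"dx":-4,"dy":-0.3,"dz":0,"spin":0},
  {"dx":-4,"dy":-0.3,"dz":0,"spin":0},
  {"dx":-4,"dy":-0.3,"dz":0,"spin":0},
  {"dx":-4,"dy":-0.3,"dz":0,"spin":0},
  {"dx":-4,"dy":-0.3,"dz":0,"spin":0},
  {"dx":-2,"dy":-0.3,"dz":0,"spin":0},
], claw=5.0)

```text
time: 14.1
ee_pos: [0.5412, -0.2792, 0.3743]
eef_rot: [0.639, 0.769, -0.001, 0.0]
ft_force: [-0.5, -0.1, 0.7]
width: 0.05
grip_force: 0.0
```

```bash
python3 -c "
from h import *
goto(.5463,-.2926,.238,.187)
S=cam('scene');m=masks(S['img']);print([(b[0],b[1]) for b in blobs(m['blue'],8,(200,115,290,195))])"
```

```text
t 14.10 pos [ 0.5412 -0.2792  0.3743] phi 0.1847 tilt -1.0000 | spin -0.0023 dx -1.41 dy 0.25 dz 13.63 | F [-0.5 -0.1  0.7] w 0.0500 g 0.0
[(array([229.59, 145.83]), np.int32(59))]
```

Blue hasn't moved: its band is still at (229.6,145.8).

Emit:
move_arm([
  {"dx":-1,"dy":0.15,"dz":2,"spin":0},
  {"dx":-0.5,"dy":0.1,"dz":3,"spin":0},
  {"dx":0,"dy":0,"dz":3,"spin":0},
  {"dx":0,"dy":0,"dz":1.5,"spin":0},
  {"dx":0,"dy":0,"dz":1.3,"spin":0},
  {"dx":0,"dy":0,"dz":1,"spin":0},
  {"dx":0,"dy":0,"dz":1,"spin":0},
  {"dx":0,"dy":0,"dz":0.6,"spin":0},
  {"dx":0,"dy":0,"dz":0,"spin":0},
])

```text
time: 15.05
ee_pos: [0.5472, -0.2898, 0.2397]
eef_rot: [0.638, 0.77, -0.0, -0.0]
ft_force: [0.2, 0.9, -0.3]
width: 0.05
grip_force: 0.0
```

```bash
python3 -c "
from h import *
goto(.5463,-.2926,.238,.187)"
```

```text
t 15.05 pos [ 0.5472 -0.2898  0.2397] phi 0.1881 tilt -1.0000 | spin 0.0011 dx -0.26 dy -0.14 dz 0.17 | F [ 0.2  0.9 -0.3] w 0.0500 g 0.0
```

Emit:
move_arm([
  {"dx":-0.3,"dy":0.1,"dz":0,"spin":0},
  {"dx":0,"dy":0,"dz":0,"spin":0},
  {"dx":0,"dy":0,"dz":0,"spin":0},
  {"dx":0,"dy":0,"dz":0,"spin":0},
], claw=3.6)

```text
time: 15.45
ee_pos: [0.5484, -0.2932, 0.2405]
eef_rot: [0.638, 0.77, -0.0, -0.0]
ft_force: [-3.6, -1.1, 2.8]
width: 0.0367
grip_force: 2.5
```

Emit:
move_arm([
  {"dx":0,"dy":0,"dz":0,"spin":0},
  {"dx":0,"dy":0.2,"dz":0,"spin":0},
  {"dx":0,"dy":0.2,"dz":0,"spin":0},
  {"dx":0,"dy":0.2,"dz":0,"spin":0},
  {"dx":0,"dy":0,"dz":0,"spin":0},
], claw=2.7)

```text
time: 15.95
ee_pos: [0.5551, -0.2913, 0.2402]
eef_rot: [0.637, 0.771, 0.0, 0.0]
ft_force: [-0.2, -0.2, 0.4]
width: 0.0271
grip_force: 0.4
```

Emit:
move_arm([
  {"dx":0,"dy":0.3,"dz":0,"spin":0},
  {"dx":0,"dy":0.3,"dz":0,"spin":0},
  {"dx":0,"dy":0.3,"dz":0,"spin":0},
  {"dx":0,"dy":0,"dz":0,"spin":0},
], claw=2.0)

```text
time: 16.35
ee_pos: [0.5641, -0.2896, 0.2402]
eef_rot: [0.637, 0.771, 0.0, 0.0]
ft_force: [-0.7, 0.0, -0.5]
width: 0.0201
grip_force: 0.2
```

Emit:
move_arm([
  {"dx":0,"dy":0.3,"dz":0,"spin":0},
  {"dx":0,"dy":0.3,"dz":0,"spin":0},
  {"dx":0,"dy":0.3,"dz":0,"spin":0},
  {"dx":0,"dy":0,"dz":0,"spin":0},
], claw=1.3)

```text
time: 16.75
ee_pos: [0.5729, -0.2879, 0.2402]
eef_rot: [0.637, 0.771, 0.0, 0.0]
ft_force: [-0.2, 0.1, 0.2]
width: 0.0131
grip_force: 0.0
```

Emit:
move_arm([
  {"dx":0,"dy":0.2,"dz":0,"spin":0},
  {"dx":0,"dy":0.2,"dz":0,"spin":0},
  {"dx":0,"dy":0,"dz":0,"spin":0},
  {"dx":0,"dy":0,"dz":0,"spin":0},
  {"dx":0,"dy":0,"dz":0,"spin":0},
], claw=0.2, squeeze=25)

```text
time: 17.25
ee_pos: [0.5761, -0.2875, 0.2402]
eef_rot: [0.638, 0.77, -0.0, -0.0]
ft_force: [-2.4, 0.1, 1.0]
width: 0.0078
grip_force: 25.0
```

Emit:
move_arm([
  {"dx":0,"dy":0,"dz":-0.5,"spin":0},
  {"dx":0,"dy":0,"dz":-1,"spin":0},
  {"dx":0,"dy":0,"dz":-2,"spin":0},
  {"dx":0,"dy":0,"dz":-3,"spin":0},
  {"dx":0,"dy":0,"dz":-3,"spin":0},
  {"dx":0,"dy":0,"dz":-3,"spin":0},
  {"dx":0,"dy":0,"dz":-2.5,"spin":0},
  {"dx":0,"dy":0,"dz":0,"spin":0.067},
])

```text
time: 18.05
ee_pos: [0.5765, -0.2883, 0.395]
eef_rot: [0.663, 0.748, 0.001, 0.003]
ft_force: [1.0, -0.2, -1.7]
width: 0.0075
grip_force: 25.0
```

```bash
python3 -c "
from h import *
goto(.6250,.1735,.39,.12)
T=cam('top');np.set_printoptions(precision=4,suppress=True)
print(onz(T,(373.74,154.04),.12),onz(T,(286.5,150.5),.10))"
```

```text
t 18.05 pos [ 0.5765 -0.2883  0.395 ] phi 0.1204 tilt -1.0000 | spin 0.0004 dx 45.27 dy 10.34 dz 0.50 | F [ 1.  -0.2 -1.7] w 0.0075 g 25.0
[ 0.6548 -0.0425  0.12  ] [0.6632 0.1734 0.1   ]
```

Emit:
move_arm([
  {"dx":2,"dy":0.9,"dz":0,"spin":0},
  {"dx":4,"dy":0.9,"dz":0,"spin":0},
  {"dx":4,"dy":0.9,"dz":0,"spin":0},
  {"dx":4,"dy":0.9,"dz":0,"spin":0},
  {"dx":4,"dy":0.9,"dz":0,"spin":0},
  {"dx":4,"dy":0.9,"dz":0,"spin":0},
  {"dx":4,"dy":0.9,"dz":0,"spin":0},
  {"dx":4,"dy":0.9,"dz":0,"spin":0},
  {"dx":4,"dy":0.9,"dz":0,"spin":0},
  {"dx":4,"dy":0.9,"dz":0,"spin":0},
  {"dx":3,"dy":0.8,"dz":0,"spin":0},
  {"dx":2,"dy":0.5,"dz":0,"spin":0},
])

```text
time: 19.3
ee_pos: [0.6264, 0.1551, 0.39]
eef_rot: [0.662, 0.75, 0.0, -0.0]
ft_force: [-0.1, -0.5, -2.6]
width: 0.0075
grip_force: 25.0
```

```bash
python3 -c "
from h import *
goto(.6250,.1735,.27,.12)"
```

```text
t 19.30 pos [0.6264 0.1551 0.39  ] phi 0.1250 tilt -1.0000 | spin 0.0050 dx 1.85 dy 0.08 dz 12.00 | F [-0.1 -0.5 -2.6] w 0.0075 g 25.0
```

Emit:
move_arm([
  {"dx":0,"dy":0,"dz":0,"spin":0.005},
  {"dx":0,"dy":0,"dz":0,"spin":0},
])

```text
time: 19.5
ee_pos: [0.6267, 0.1511, 0.3902]
eef_rot: [0.665, 0.747, -0.0, 0.0]
ft_force: [0.0, -1.5, -2.0]
width: 0.0079
grip_force: 25.0
```

```bash
python3 -c "
from h import *
goto(.6250,.1735,.27,.12)"
```

```text
t 19.50 pos [0.6267 0.1511 0.3902] phi 0.1158 tilt -1.0000 | spin -0.0042 dx 2.25 dy 0.10 dz 12.02 | F [ 0.  -1.5 -2. ] w 0.0079 g 25.0
```

Emit:
move_arm([
  {"dx":1,"dy":0.05,"dz":1,"spin":-0.004},
  {"dx":1,"dy":0.05,"dz":2,"spin":0},
  {"dx":0.5,"dy":0,"dz":2,"spin":0},
  {"dx":0,"dy":0,"dz":2,"spin":0},
  {"dx":0,"dy":0,"dz":2,"spin":0},
  {"dx":0,"dy":0,"dz":1.5,"spin":0},
  {"dx":0,"dy":0,"dz":1,"spin":0},
  {"dx":0,"dy":0,"dz":0,"spin":0},
  {"dx":0,"dy":0,"dz":0,"spin":0},
])

```text
time: 20.4
ee_pos: [0.6249, 0.1765, 0.2758]
eef_rot: [0.664, 0.748, 0.0, 0.0]
ft_force: [-0.6, 0.8, -2.5]
width: 0.008
grip_force: 25.0
```

```bash
python3 -c "
from h import *
goto(.6250,.1735,.23,.12)
S=cam('scene')
im=S['img'][210:310,260:360]
o=cv2.resize(im,None,fx=6,fy=6,interpolation=2)[:,:,::-1].copy()
u=np.array([.9927,.1204,0]);v=np.array([-.1204,.9927,0])
for sx in(-.0065,.0065):
  for sy in(-.035,.035):
    q=(proj(S,np.array([.625,.1735,.036])+sx*u+sy*v)-[260,210]+.5)*6; cv2.circle(o,tuple(int(a) for a in q),3,(255,0,255),-1)
cv2.imwrite('pics/c7.png',o)"
```

```text
t 20.40 pos [0.6249 0.1765 0.2758] phi 0.1197 tilt -1.0000 | spin -0.0003 dx -0.30 dy -0.03 dz 4.58 | F [-0.6  0.8 -2.5] w 0.0080 g 25.0
```

View pics/c7.png

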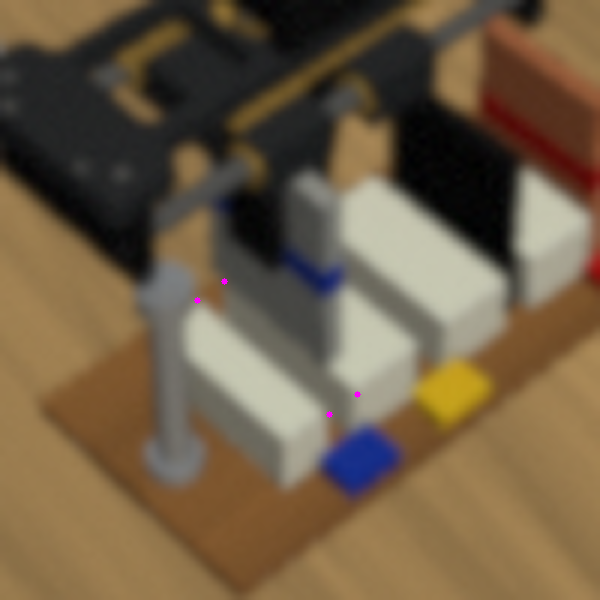

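The blue plate's lower edge ends at about (330,365) in the crop, right over the blue slot mouth (330-357, 395-414). The post is clear, so I'll lower it.

Emit:
move_arm([
  {"dx":0,"dy":0,"dz":0.5,"spin":0},
  {"dx":0,"dy":0,"dz":0.5,"spin":0},
  {"dx":0,"dy":0,"dz":0.4,"spin":0},
  {"dx":0,"dy":0,"dz":0.4,"spin":0},
  {"dx":0,"dy":0,"dz":0.3,"spin":0},
  {"dx":0,"dy":0,"dz":0,"spin":0},
])

```text
time: 21.05
ee_pos: [0.6245, 0.1767, 0.2537]
eef_rot: [0.663, 0.748, -0.0, -0.0]
ft_force: [-0.1, 0.2, -1.6]
width: 0.0073
grip_force: 25.0
```

Emit:
move_arm([
  {"dx":0,"dy":0,"dz":0.3,"spin":0},
  {"dx":0,"dy":0,"dz":0.3,"spin":0},
  {"dx":0,"dy":0,"dz":0.3,"spin":0},
  {"dx":0,"dy":0,"dz":0.3,"spin":0},
  {"dx":0,"dy":0,"dz":0,"spin":0},
])

```text
time: 21.55
ee_pos: [0.6245, 0.1767, 0.2417]
eef_rot: [0.663, 0.748, -0.0, -0.0]
ft_force: [-0.2, -0.5, -2.0]
width: 0.0075
grip_force: 25.0
```

Emit:
move_arm([
  {"dx":0,"dy":0,"dz":0.2,"spin":0},
  {"dx":0,"dy":0,"dz":0.2,"spin":0},
  {"dx":0,"dy":0,"dz":0.2,"spin":0},
  {"dx":0,"dy":0,"dz":0.2,"spin":0},
  {"dx":0,"dy":0,"dz":0,"spin":0},
])

```text
time: 22.05
ee_pos: [0.6246, 0.1768, 0.2339]
eef_rot: [0.663, 0.748, -0.0, -0.0]
ft_force: [0.4, -0.2, -1.7]
width: 0.0078
grip_force: 25.0
```

Emit:
move_arm([
  {"dx":0,"dy":0,"dz":0.15,"spin":0},
  {"dx":0,"dy":0,"dz":0.15,"spin":0},
  {"dx":0,"dy":0,"dz":0.1,"spin":0},
  {"dx":0,"dy":0,"dz":0,"spin":0},
])

```text
time: 22.45
ee_pos: [0.6248, 0.1767, 0.2306]
eef_rot: [0.663, 0.748, 0.0, -0.0]
ft_force: [-2.0, 0.3, 1.7]
width: 0.0082
grip_force: 25.0
```

Emit:
move_arm([
  {"dx":0,"dy":0,"dz":0.1,"spin":0},
  {"dx":0,"dy":0,"dz":0,"spin":0},
])

```text
time: 22.65
ee_pos: [0.6248, 0.1766, 0.2305]
eef_rot: [0.663, 0.748, 0.0, -0.0]
ft_force: [-5.0, -0.4, 11.3]
width: 0.008
grip_force: 25.0
```

Emit:
move_arm([
  {"dx":0,"dy":0,"dz":0,"spin":0},
  {"dx":0,"dy":0,"dz":0,"spin":0},
  {"dx":0,"dy":0,"dz":0,"spin":0},
  {"dx":0,"dy":0,"dz":-0.5,"spin":0},
  {"dx":0,"dy":0,"dz":-1,"spin":0},
  {"dx":0,"dy":0,"dz":-2,"spin":0},
  {"dx":0,"dy":0,"dz":-3,"spin":0},
  {"dx":0,"dy":0,"dz":-4,"spin":0},
  {"dx":0,"dy":0,"dz":-4,"spin":0},
], claw=1.6, squeeze=10)

```text
time: 23.55
ee_pos: [0.6245, 0.1764, 0.3764]
eef_rot: [0.664, 0.748, 0.0, 0.0]
ft_force: [1.1, 0.0, 0.5]
width: 0.0162
grip_force: 0.0
```

```bash
python3 -c "
from h import *
S=cam('scene');T=cam('top');goto(.68,-.06,.315,.12)
a=cv2.resize(S['img'][200:310,220:400],(540,330),interpolation=2)
b=cv2.resize(T['img'][135:255,250:390],(385,330),interpolation=2)
cv2.imwrite('pics/c8.png',np.hstack([a,b[:,125:385]])[:,:,::-1])"
```

```text
t 23.65 pos [0.6259 0.176  0.381 ] phi 0.1194 tilt -1.0000 | spin -0.0006 dx -24.08 dy 2.55 dz 6.60 | F [0.4 0.1 0. ] w 0.0164 g 0.0
```

View pics/c8.png

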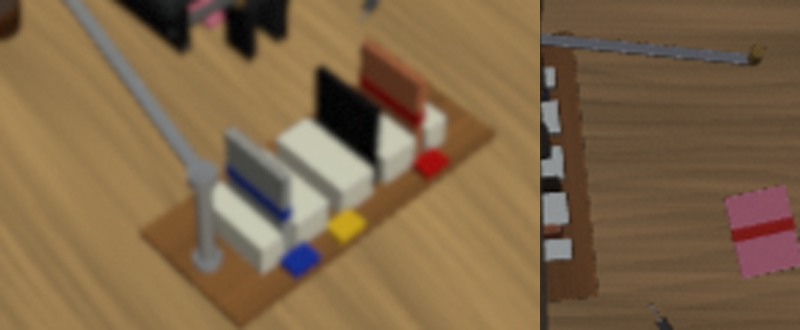

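Both plates are seated upright and the bar is still open, from its pivot at about (200,175) up-left to the pin. I'll straddle the pin and swing the bar.

```bash
python3 -c "
from h import *
goto(.6548,-.0425,.29,-.04)"
```

```text
t 23.65 pos [0.6259 0.176  0.381 ] phi 0.1194 tilt -1.0000 | spin 0.1594 dx -21.72 dy 3.76 dz 9.10 | F [0.4 0.1 0. ] w 0.0164 g 0.0
```

Emit:
move_arm([
  {"dx":0,"dy":0,"dz":0,"spin":0.08},
  {"dx":0,"dy":0,"dz":0,"spin":0.08},
  {"dx":-2,"dy":0.5,"dz":0,"spin":0},
  {"dx":-4,"dy":0.7,"dz":0,"spin":0},
  {"dx":-4,"dy":0.7,"dz":0,"spin":0},
  {"dx":-4,"dy":0.7,"dz":0,"spin":0},
  {"dx":-4,"dy":0.7,"dz":0,"spin":0},
  {"dx":-2.5,"dy":0.5,"dz":0,"spin":0},
  {"dx":-1.2,"dy":0,"dz":0,"spin":0},
  {"dx":0,"dy":0,"dz":0,"spin":0},
  {"dx":0,"dy":0,"dz":0,"spin":0},
], claw=5.0)

```text
time: 24.75
ee_pos: [0.6541, -0.0399, 0.3742]
eef_rot: [0.721, 0.693, 0.0, -0.0]
ft_force: [0.2, 0.5, 0.0]
width: 0.0503
grip_force: 0.0
```

```bash
python3 -c "
from h import *
goto(.6548,-.0425,.29,-.04)"
```

```text
t 24.75 pos [ 0.6541 -0.0399  0.3742] phi -0.0384 tilt -1.0000 | spin 0.0016 dx -0.25 dy 0.08 dz 8.42 | F [0.2 0.5 0. ] w 0.0503 g 0.0
```

Emit:
move_arm([
  {"dx":-0.2,"dy":0.1,"dz":2,"spin":0},
  {"dx":0,"dy":0,"dz":2,"spin":0},
  {"dx":0,"dy":0,"dz":1.5,"spin":0},
  {"dx":0,"dy":0,"dz":1.2,"spin":0},
  {"dx":0,"dy":0,"dz":1,"spin":0},
  {"dx":0,"dy":0,"dz":0.7,"spin":0},
  {"dx":0,"dy":0,"dz":0,"spin":0},
])

```text
time: 25.45
ee_pos: [0.6548, -0.0434, 0.2895]
eef_rot: [0.721, 0.693, -0.0, -0.0]
ft_force: [-0.1, -0.3, 0.1]
width: 0.0501
grip_force: 0.0
```

Emit:
move_arm([
  {"dx":0,"dy":0,"dz":0,"spin":0},
  {"dx":0,"dy":0,"dz":0,"spin":0},
  {"dx":0,"dy":0,"dz":0,"spin":0},
  {"dx":0,"dy":0,"dz":0,"spin":0},
], claw=0.8, squeeze=4)

```text
time: 25.85
ee_pos: [0.655, -0.0437, 0.2906]
eef_rot: [0.721, 0.693, 0.0, 0.0]
ft_force: [-0.7, 0.4, -0.4]
width: 0.0262
grip_force: 0.0
```

```bash
python3 -c "
from h import *
goto(.6548,-.0425,.29,-.04)"
```

```text
t 25.85 pos [ 0.655  -0.0437  0.2906] phi -0.0400 tilt -1.0000 | spin 0.0000 dx 0.12 dy -0.02 dz 0.06 | F [-0.7  0.4 -0.4] w 0.0262 g 0.0
```

Emit:
move_arm([
  {"dx":0,"dy":0,"dz":0,"spin":0},
  {"dx":0,"dy":0,"dz":0,"spin":0},
  {"dx":0,"dy":0,"dz":0,"spin":0},
  {"dx":0,"dy":0,"dz":0,"spin":0},
  {"dx":0,"dy":0,"dz":0,"spin":0},
])

```text
time: 26.35
ee_pos: [0.6549, -0.0437, 0.2903]
eef_rot: [0.721, 0.693, 0.0, -0.0]
ft_force: [0.3, -0.2, 1.2]
width: 0.012
grip_force: 4.0
```

Emit:
move_arm([
  {"dx":0.02,"dy":-0.89,"dz":0,"spin":0.04},
  {"dx":0.07,"dy":-1.78,"dz":0,"spin":0.08},
  {"dx":0.07,"dy":-1.78,"dz":0,"spin":0.08},
  {"dx":0.07,"dy":-1.78,"dz":0,"spin":0.08},
  {"dx":0.07,"dy":-1.78,"dz":0,"spin":0.08},
  {"dx":0.07,"dy":-1.78,"dz":0,"spin":0.08},
  {"dx":0.07,"dy":-1.78,"dz":0,"spin":0.08},
  {"dx":0.07,"dy":-1.78,"dz":0,"spin":0.08},
  {"dx":0.07,"dy":-1.78,"dz":0,"spin":0.08},
  {"dx":0.02,"dy":-0.89,"dz":0,"spin":0.04},
  {"dx":0,"dy":0,"dz":0,"spin":0},
  {"dx":0,"dy":0,"dz":0,"spin":0},
])

```text
time: 27.55
ee_pos: [0.5108, 0.018, 0.2905]
eef_rot: [0.918, 0.395, 0.001, -0.0]
ft_force: [3.4, 4.1, -1.2]
width: 0.0118
grip_force: 4.0
```

```bash
python3 -c "
from h import *
p=telemetry.read_state()['ee_pos'];pv=np.array([.6632,.1781]);d=p[:2]-pv
th=np.arctan2(d[1],d[0])%(2*np.pi)-np.pi-.12
print('theta',th,'r',np.hypot(*d))
goto(*(pv+.222*np.array([np.cos(np.pi+.12),np.sin(np.pi+.12)])),.29,-.04-1.41)"
```

```text
theta 0.6900706567603178 r 0.22103945583618265
t 27.55 pos [0.5108 0.018  0.2905] phi -0.7576 tilt -1.0000 | spin 0.6924 dx -5.14 dy -14.08 dz 0.05 | F [ 3.4  4.1 -1.2] w 0.0118 g 4.0
```

Emit:
move_arm([
  {"dx":0.02,"dy":-0.89,"dz":0,"spin":0.04},
  {"dx":0.07,"dy":-1.78,"dz":0,"spin":0.08},
  {"dx":0.07,"dy":-1.78,"dz":0,"spin":0.08},
  {"dx":0.07,"dy":-1.78,"dz":0,"spin":0.08},
  {"dx":0.07,"dy":-1.78,"dz":0,"spin":0.08},
  {"dx":0.07,"dy":-1.78,"dz":0,"spin":0.08},
  {"dx":0.07,"dy":-1.78,"dz":0,"spin":0.08},
  {"dx":0.07,"dy":-1.78,"dz":0,"spin":0.08},
  {"dx":0.02,"dy":-0.89,"dz":0,"spin":0.04},
  {"dx":0,"dy":0,"dz":0,"spin":0},
  {"dx":0,"dy":0,"dz":0,"spin":0},
])

```text
time: 28.65
ee_pos: [0.4452, 0.1401, 0.2908]
eef_rot: [0.996, 0.086, 0.001, 0.0]
ft_force: [4.7, 0.0, 2.0]
width: 0.0116
grip_force: 4.0
```

Emit:
move_arm([
  {"dx":0,"dy":-0.5,"dz":0,"spin":0.02},
  {"dx":0,"dy":-0.4,"dz":0,"spin":0.02},
  {"dx":0,"dy":0,"dz":0,"spin":0},
])

```text
time: 28.95
ee_pos: [0.4437, 0.1492, 0.2907]
eef_rot: [0.998, 0.065, 0.001, 0.0]
ft_force: [4.9, 0.9, 2.2]
width: 0.0117
grip_force: 4.0
```

```bash
python3 -c "
from h import *
p=telemetry.read_state()['ee_pos'];pv=np.array([.6632,.1781]);d=p[:2]-pv
th=np.arctan2(d[1],d[0])%(2*np.pi)-np.pi-.12
print('theta',th,'r',np.hypot(*d));goto(.44,.15,.29,-1.45)"
```

```text
theta 0.010935317735049854 r 0.22141676694061255
t 28.95 pos [0.4437 0.1492 0.2907] phi -1.4406 tilt -1.0000 | spin 0.0094 dx -0.36 dy -0.12 dz 0.07 | F [4.9 0.9 2.2] w 0.0117 g 4.0
```

Theta is about 0.01. I'll press gently until the stop shows.

Emit:
move_arm([
  {"dx":0,"dy":-0.3,"dz":0,"spin":0},
  {"dx":0,"dy":-0.3,"dz":0,"spin":0},
  {"dx":0,"dy":0,"dz":0,"spin":0},
])

```text
time: 29.25
ee_pos: [0.4431, 0.1534, 0.2906]
eef_rot: [0.998, 0.065, 0.001, 0.001]
ft_force: [5.4, -7.5, 4.0]
width: 0.0167
grip_force: 4.0
```

The stop is reached (-7.5 N). I'll release and rise.

Emit:
move_arm([
  {"dx":0,"dy":0,"dz":0,"spin":0},
  {"dx":0,"dy":0,"dz":0,"spin":0},
  {"dx":0,"dy":0,"dz":0,"spin":0},
  {"dx":0,"dy":0,"dz":0,"spin":0},
  {"dx":0,"dy":0,"dz":-1,"spin":0},
  {"dx":0,"dy":0,"dz":-2,"spin":0},
  {"dx":0,"dy":0,"dz":-3,"spin":0},
  {"dx":0,"dy":0,"dz":-4,"spin":0},
  {"dx":0,"dy":0,"dz":-4,"spin":0},
  {"dx":-4,"dy":0,"dz":0,"spin":0},
  {"dx":-4,"dy":0,"dz":0,"spin":0},
  {"dx":0,"dy":0,"dz":0,"spin":0},
], claw=4.5, squeeze=10)

```text
time: 30.45
ee_pos: [0.3595, 0.145, 0.4304]
eef_rot: [0.998, 0.067, -0.0, -0.001]
ft_force: [1.3, 0.1, -0.8]
width: 0.045
grip_force: 0.0
```

```bash
python3 -c "
from h import *
S=cam('scene');T=cam('top');goto(.44,.15,.29,-1.45)
a=cv2.resize(S['img'][190:310,250:410],(480,360),interpolation=2)
b=cv2.resize(T['img'][135:255,245:345],(300,360),interpolation=2)
cv2.imwrite('pics/c9.png',np.hstack([a,b])[:,:,::-1])"
```

```text
t 30.55 pos [0.3626 0.1449 0.4303] phi -1.4392 tilt -1.0000 | spin 0.0108 dx 7.75 dy 0.43 dz 14.03 | F [ 0.9 -0.3 -0.1] w 0.0449 g 0.0
```

View pics/c9.png

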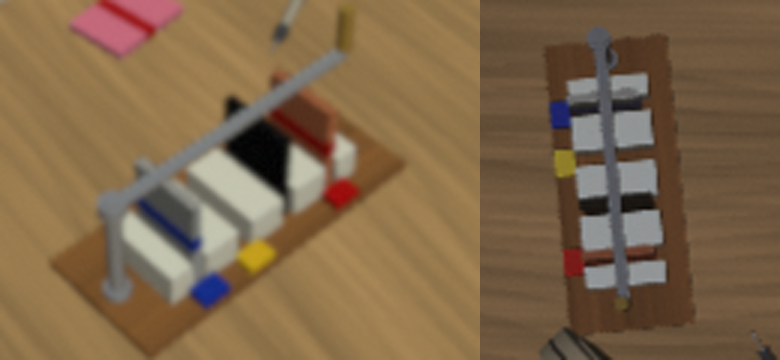

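The bar (crop (600,40) to (622,300)) lies along the row, both plates are seated in their matching slots, and the arm is clear. I'll hand in.

```bash
python3 -c "
from bench import job
print(job.close_job())"
```

```text
the job is handed in; nothing more can be done
None
```

The job is handed in at about 30.5 s: both plates were lowered to the floors of their matching slots, and the retaining bar is swung closed on its stop; the hand-in call gave no verdict.

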